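# Free the drilled dart stand from the vise

### The job

The dart stand in the blue vise is drilled and done. Slide the vise jaw wide open by its red knob, then lift the stand up clear of the jaws and set it down upright in the middle of the cork mat, without dropping it. Leave the jaw open.

Things in the scene. Friction and masses are not known exactly. Their poses are not given: they have to be found in the camera images.
- vise_jaw (a joint): Opening of the blue vise's sliding jaw in m: 0 to 0.003 when closed on the stand, 0.050 at its end stop. It slides level, needs about 4 N and stays where left. The vise is bolted down and 120 mm wide; both jaws rise to 52 mm above the table. The knob carriage is lower (40 mm).
- jaw_knob (a point): Centre of the top of the red upright knob on the sliding jaw: a cylinder 28 mm in diameter, 56 mm tall, top 100 mm above the table, on a brass collar 36 mm wide (top at 44 mm). z up; the jaw opens along this point's own -x, up to 50 mm. When closed, the knob axis is 105 mm to -x of the stand's centre; the fixed jaw lies beyond the stand.
- dart_stand: Teak dart stand in the vise, 0.14 kg: foot 60 x 70 x 20 mm (x, y, z), column 36 x 56 mm (x, y) centred on it, 85 mm tall in all, three brass-rimmed holes on top. Origin: centre of the underside, at first 20 mm above the table (vise bed); z up, x at first along the jaw's sliding line. While closed, a lip of the sliding jaw overhangs the foot by 8 mm, so it cannot be lifted.
- cork_mat: Light brown cork mat, 110 x 110 x 6 mm, fixed to the table. Origin: centre of its underside, at table height; the stand belongs on its top face, 6 mm higher. The black rubber mat of the same size with the red tape measure on it is not the one.
Not all that is in view belongs to the job. Leave any black or grey look-alike of the dart_stand alone.

How it is judged:
By the outcome, as a careful person would: the job done as asked, in the order asked, and still so for the second after the job is handed in, with the robot touching nothing.
It also fails if it takes over 50 s, if anything falls off the work surface, if the arm or the gripper's body presses on something with over 40 N, if the wrist force passes 120 N, or if a joint passes its speed limit or range.

### The arm

A 6-joint arm with a two-finger parallel gripper is mounted at the origin on the work surface. World frame = base frame: x ahead of the robot, y to its left, z up, the work surface at z = 0. Lengths are in m, angles in rad, forces in N, time in s.
With the tool pointing down it reaches from about 0.375 to 0.975 m from the base axis. Payload 3.8 kg.
Tool frame: the origin (TCP) lies midway between the tips of the shut fingers; the grasp point (between the pads) lies 19 mm behind it; x points along the fingers, z is the direction in which the jaws open and shut, and the axes are right-handed (so a half turn about x gives the same grasp; the last joint's range is limited). The gripper opens to 85 mm and grips with 20 to 120 N. Pads are 22 mm wide; open, the fingers measure 114 mm over their backs; the gripper's body (76 mm by 85 mm) begins 54 mm behind the grasp point. The pads swing forward as they close: fully open they stand 13 mm farther back than shut.
Start: joints at [1.168, 0.264, 1.604, -0, 1.274, -0.037], TCP at [0.241, 0.63, 0.231] pointing down, gripper open.
Joint ranges: [-2.63, 2.63], [-0.94, 2.18], [0.31, 2.57], [-1.31, 4.45], [0, 2.66], [-2.55, 2.55]. Speed limits (rad/s): [2.57, 2.57, 3.14, 3.14, 3.14, 3.14].

### API

Orientations are given as a rotation vector (axis times angle).
In Python, from workcell import * gives the robot as it stands. The module is installed in compiled form; this text tells all that it offers.
- The arm moves only by the tool carry_out, never from a script. Its arguments are lists of equal length, an entry for each row: "offset": the shift along the tool's x, y, z in cm, a list of three; "delta_rot": the turn, a rotation vector about the tool's x, y, z in degrees, a list of three. A call has exactly 5 rows; each row shifts and turns the commanded pose from where the row before left it, along the tool's axes as they then stand; what a row does not reach is not made up. A row lasts 1/12 s, in which the tool goes at most 41.7 mm and 7.16 degrees, less where a joint would pass 70% of its speed; a pose out of reach is approached as far as the arm can. A call is refused whole if a number of a shift passes 4.17 or a number of a turn 7.16, either way. A call with a gripper value outside its range is refused whole. "fingers" is the opening, from -1 (shut) to 1 (fully open), set as the call begins (left out, the last holds). The fingers move at their own pace and stop on an object; "newtons" is the grip in N (left out, the last holds). Time passes only in rows, so rows that do not move let the fingers close, or fill a call up. It gives the time, the measured TCP pose, the force and the opening at its end, in the units of the state.
- read_state(): the state, without advancing time (a new reading comes with each control period).
- read_camera(name): name is "side" or "top" or "wrist"; returns (picture, depth): 400x640x3 uint8, red, green, blue; 400x640 float32, m along the optical axis (not along the pixel's ray), 0 where there is no reading.
- get_calibration(name): a dict with "fx", "fy", "cx", "cy" (pixels), "R" (3x3) and "t" (3): a world point X has camera coordinates R X + t; the wrist camera has in their place "mount" (4x4, takes a point from camera to tool coordinates, whose origin is the TCP and whose axes are the tool frame's). Camera axes: x right, y down, z forward; pixel columns grow to the right and rows downward; lengths in m; the calibration is good to about 2 mm. A picture is of the moment at which its call begins: read the wrist's pose just before it. get_calibration takes no time and is no camera call.
- finish_job(): hands the job in, once; it reports no verdict.
The state is a dict: "time": time; "q": joint angles; "joint_vel": joint speeds; "joint_torque": joint torques, N m; "tool_pos": TCP position; "tcp_rot": TCP orientation; "wrist_force": force on the tool from outside, world axes, zero at the start; "torque": the same for the moment, N m; "width": opening from 0.0 (shut) to 1.0 (fully open).
Only numpy, scipy, OpenCV 4.12 (cv2) and the standard library are available. Lean on these libraries where they do the work, as an engineer would, in place of code of your own. Each camera call takes 0.05 s, during which the arm holds its last target. There are 200 camera calls.

## Working session

There is one attempt and no reset: what is moved stays moved. The work goes in short steps, Python scripts to look and compute and a tool call to move; the robot and the scene stay as the last step left them, time stands still between calls to the robot, and variables do not carry over. Pictures are saved under pics/ and viewed, about 8 in all and at most 12, crops included, and the job is handed in when it is done.

Besides the shell and the picture viewer there is one more tool, called after "Call:" as name(argument=value, ...) on one line, values as JSON. carry_out: Moves the arm, as the interface text tells. Its arguments: {"type":"object","properties":{"offset":{"type":"array"},"delta_rot":{"type":"array"},"fingers":{"type":"number"},"newtons":{"type":"number"}},"required":["offset","delta_rot"]}

```bash
mkdir -p pics; cat > h.py <<'E'
from workcell import *
import numpy as np, cv2
from scipy.spatial.transform import Rotation as Ro
def save(n,im): cv2.imwrite('pics/'+n+'.png',im[...,::-1])
def world(name,st=None):
    im,d=read_camera(name);c=get_calibration(name)
    v,u=np.mgrid[:400,:640]
    P=np.stack([(u-c['cx'])/c['fx']*d,(v-c['cy'])/c['fy']*d,d],-1)
    if 'mount' in c:
        M=np.array(c['mount']);P=P@M[:3,:3].T+M[:3,3]
        R=Ro.from_rotvec(st['tcp_rot']).as_matrix();P=P@R.T+np.array(st['tool_pos'])
    else: P=(P-np.array(c['t']))@np.array(c['R'])
    P[d==0]=np.nan
    return im,P
E
python3 - <<'E'
from h import *
s=read_state();print(s['time'],s['tool_pos'],s['tcp_rot'],Ro.from_rotvec(s['tcp_rot']).as_matrix().round(3),s['width'])
for n in('top','side'):
    im,P=world(n);save(n+'0',im);np.save(n+'P.npy',P);np.save(n+'I.npy',im)
E
```

```text
0.0 [0.24116258 0.62965923 0.22992782] [-0.93694656  1.36230495  0.9349299 ] [[-0.001 -0.934  0.358]
 [-0.002  0.358  0.934]
 [-1.     0.    -0.002]] 0.9983014714995511
```

View pics/top0.png

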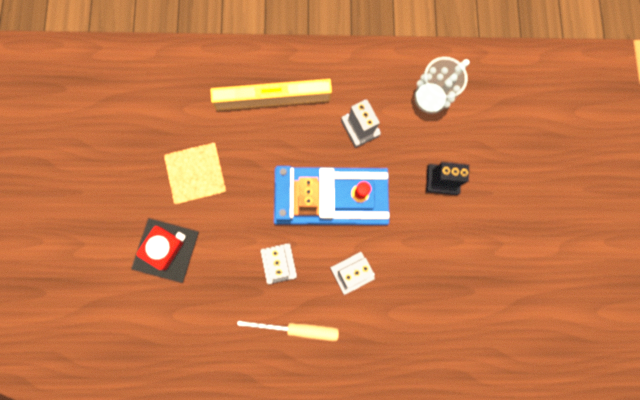

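View pics/side0.png

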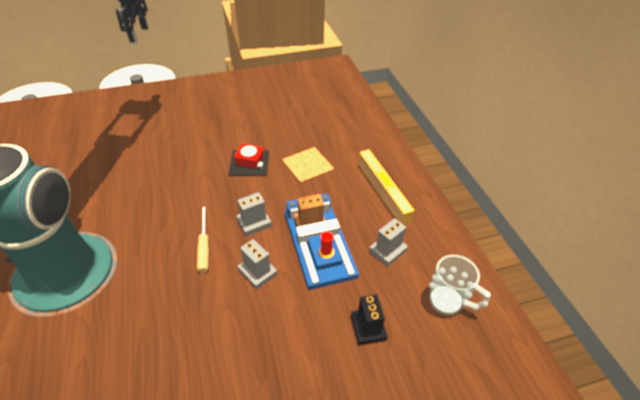

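Top view: the teak stand is at (308,192) in the blue vise, with the red knob at (362,189). The cork mat is at (195,173). Possible mix-ups:
- Grey stands at (366,120), (278,263) and (353,272), and a black one at (447,178).
- The red tape at (158,248), on the black mat at (165,250).
- The yellow level at (270,92).

I choose the knob on the vise, the orange-brown stand between its jaws, and the light brown mat. The side view agrees: knob (326,244), stand (311,207), mat (307,163).

```bash
python3 - <<'E'
from h import *
c=get_calibration('top');C=-np.array(c['R']).T@np.array(c['t']);print('cam',C.round(3))
im=np.load('topI.npy');P=np.load('topP.npy');hsv=cv2.cvtColor(im,cv2.COLOR_RGB2HSV)
def ray(u,v,z):
    r=np.array(c['R']).T@np.array([(u-c['cx'])/c['fx'],(v-c['cy'])/c['fy'],1]);return C+r*(z-C[2])/r[2]
H,S,V=[hsv[...,i].astype(int) for i in range(3)];v,u=np.mgrid[:400,:640]
def box(a,b,cc,d):return (u>a)&(u<b)&(v>cc)&(v<d)
red=((H<5)|(H>174))&(S>190)&(V>120)&box(340,385,170,215)
top=red&(P[...,2]>.092);print('knob',red.sum(),top.sum(),np.nanmedian(P[red],0),P[top].mean(0).round(4),ray(u[top].mean(),v[top].mean(),.1).round(4), np.ptp(P[top],0))
st=box(285,330,170,215)&(P[...,2]>.093);print('stand',st.sum(),P[st].mean(0).round(4))
(x,y),wh,a=cv2.minAreaRect(np.argwhere(st)[:,::-1].astype(np.float32));print(x,y,wh,a,ray(x,y,.105).round(4))
for e in cv2.boxPoints(((x,y),wh,a)):print(ray(*e,.105).round(4))
mat=((H>10)&(H<30)&(V>180)&box(150,240,130,215)).astype(np.uint8)
k=max(cv2.findContours(mat,0,2)[0],key=cv2.contourArea);r=cv2.minAreaRect(k);print('mat',r,ray(*r[0],.006).round(4),np.nanmedian(P[mat>0],0).round(4))
for e in cv2.boxPoints(r):print(ray(*e,.006).round(4))
blue=((H>100)&(H<120)&(S>150)&box(260,400,155,235)).astype(np.uint8)
k=max(cv2.findContours(blue,0,2)[0],key=cv2.contourArea);r=cv2.minAreaRect(k);print('vise',r)
for e in cv2.boxPoints(r):print(ray(*e,.02).round(4))
im2=cv2.resize(im[150:235,255:405],None,fx=5,fy=5,interpolation=2);save('crop',im2)
E
```

```text
cam [ 0.427 -0.02   0.941]
knob 94 66 [ 0.58515294 -0.13859077  0.09803888] [ 0.5892 -0.1406  0.0991] [ 0.589  -0.1405  0.1   ] [0.02112488 0.02187487 0.01057117]
stand 567 [ 0.5827 -0.0345  0.1047]
308.0 191.5 (29.0, 18.0) 90.0 [ 0.5826 -0.0346  0.105 ]
[ 0.6107 -0.0174  0.105 ]
[ 0.6108 -0.0518  0.105 ]
[ 0.5548 -0.0515  0.105 ]
[ 0.5547 -0.0176  0.105 ]
mat ((195.0, 172.5), (83.0, 88.0), 90.0) [0.6414 0.2036 0.006 ] [0.6398 0.2023 0.0032]
[0.7326 0.3017 0.006 ]
[0.7339 0.1132 0.006 ]
[0.5526 0.1083 0.006 ]
[0.5524 0.2906 0.006 ]
vise ((361.0, 194.5), (29.0, 50.0), 90.0)
[ 0.6232 -0.0951  0.02  ]
[ 0.6236 -0.201   0.02  ]
[ 0.5616 -0.199   0.02  ]
[ 0.5615 -0.0943  0.02  ]
```

View pics/crop.png

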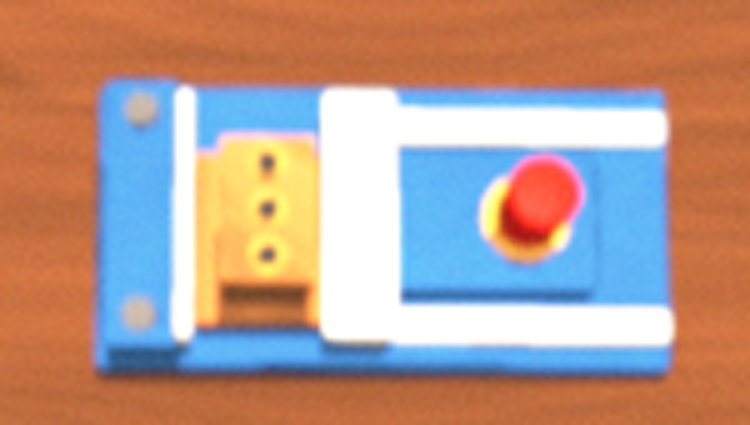

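The crop confirms it: teak stand clamped at crop (265,210), red knob at (540,200), jaw opening to the right in the image (world -y). I'll turn the tool square to the slide and travel over the vise for a close look.

Call:
carry_out(offset=[[0,0,0],[0,0,0],[0,0,0],[0,-1.7,-3.6],[0,-1.7,-3.6]], delta_rot=[[-7,0,0],[-7,0,0],[-7,0,0],[0,0,0],[0,0,0]])

```text
time: 0.52
tool_pos: [0.2748, 0.5584, 0.23]
tcp_rot: [-1.213, 1.209, 1.212]
wrist_force: [0.9, -0.2, 0.6]
width: 0.999
```

Call:
carry_out(offset=[[0,-1.7,-3.6],[0,-1.7,-3.6],[0,-1.7,-3.6],[0,-1.7,-3.6],[0,-1.7,-3.6]], delta_rot=[[0,0,0],[0,0,0],[0,0,0],[0,0,0],[0,0,0]])

```text
time: 0.93
tool_pos: [0.3607, 0.3764, 0.2308]
tcp_rot: [-1.21, 1.209, 1.21]
wrist_force: [0.4, 0.2, 0.7]
width: 1.001
```

Call:
carry_out(offset=[[0,-1.7,-3.6],[0,-1.7,-3.6],[0,-1.7,-3.6],[0,-1.7,-3.6],[0,-1.7,-3.6]], delta_rot=[[0,0,0],[0,0,0],[0,0,0],[0,0,0],[0,0,0]])

```text
time: 1.35
tool_pos: [0.4458, 0.1965, 0.231]
tcp_rot: [-1.21, 1.209, 1.21]
wrist_force: [0.4, 0.2, 0.1]
width: 1.001
```

Call:
carry_out(offset=[[0,-1.7,-3.6],[0,-1.7,-3.6],[0,-1.7,-3.6],[0,-1.7,-3.6],[0,-1.7,-3.6]], delta_rot=[[0,0,0],[0,0,0],[0,0,0],[0,0,0],[0,0,0]])

```text
time: 1.77
tool_pos: [0.531, 0.0166, 0.231]
tcp_rot: [-1.209, 1.209, 1.21]
wrist_force: [-0.1, 0.8, 0.3]
width: 1.0
```

Call:
carry_out(offset=[[0,-1.7,-3.6],[0,-1.7,-3.6],[0,-1.7,-3.5],[0,0,0],[0,0,0]], delta_rot=[[0,0,0],[0,0,0],[0,0,0],[0,0,0],[0,0,0]])

```text
time: 2.18
tool_pos: [0.582, -0.0903, 0.2304]
tcp_rot: [-1.206, 1.211, 1.208]
wrist_force: [-0.8, 0.7, -0.5]
width: 0.999
```

```bash
python3 - <<'E'
from h import *
s=read_state();print(s['time'],s['tool_pos'])
im,P=world('wrist',s);save('w1',im);np.savez('w1.npz',im=im,P=P)
E
```

```text
2.1833 [ 0.58201804 -0.09028852  0.23037803]
```

View pics/w1.png

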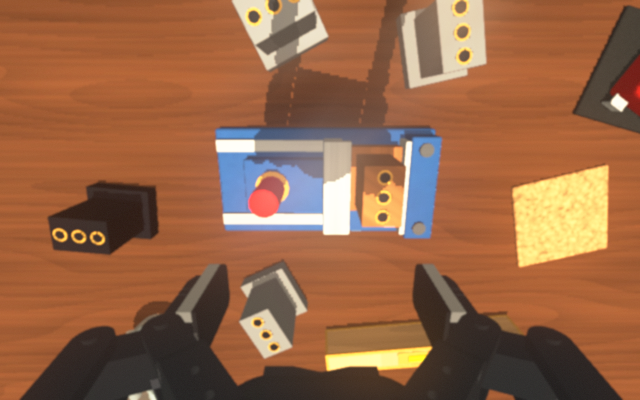

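Wrist view: knob top (265,197), stand top with three holes (383,197), cork mat (562,215), all clear of the look-alikes. Now I measure positions and the slide direction.

```bash
python3 - <<'E'
from h import *
z=np.load('w1.npz');im,P=z['im'],z['P'];hsv=cv2.cvtColor(im,cv2.COLOR_RGB2HSV)
H,S,V=[hsv[...,i].astype(int) for i in range(3)];v,u=np.mgrid[:400,:640]
def box(a,b,cc,d):return (u>a)&(u<b)&(v>cc)&(v<d)
def rect(m,n):
    q=P[m][:,:2]*1000;r=cv2.minAreaRect(q.astype(np.float32));print(n,m.sum(),'mean',P[m].mean(0).round(4),'rect',np.round(r[0],1),np.round(r[1],1),round(r[2],2))
red=((H<6)|(H>174))&(S>180)&box(230,300,165,230)&(P[...,2]>.094);rect(red,'knob')
lo,hi=P[red].min(0),P[red].max(0);print(((lo+hi)/2).round(4))
rect(box(340,420,150,235)&(P[...,2]>.098),'stand')
m=((H>12)&(H<28)&(S>90)&(V>150)&box(490,620,150,280)).astype(np.uint8)
m=cv2.morphologyEx(m,cv2.MORPH_OPEN,np.ones((5,5)));m=cv2.morphologyEx(m,cv2.MORPH_CLOSE,np.ones((5,5)));rect(m>0,'mat')
bar=(S<60)&(V>140)&box(215,410,125,245)&(P[...,2]>.03)&(P[...,2]<.06)
for a,b,n in((130,158,'top bar'),(208,230,'low bar')):
    mm=bar&box(218,320,a,b);q=P[mm];k=np.polyfit(q[:,1],q[:,0],1);print(n,mm.sum(),q.mean(0).round(4),'deg',np.degrees(np.arctan(k[0])).round(2))
# vise bed outline edge at bottom/top
bl=((H>100)&(H<125)&(S>130)&box(210,445,120,245));rect(bl&(P[...,2]>.0),'blue')
E
```

```text
knob 0 mean [nan nan nan] rect [0. 0.] [0. 0.] 0.0<stdin>:6: RuntimeWarning: Mean of empty slice.
  ret = um.true_divide(
Traceback (most recent call last):
ValueError: zero-size array to reduction operation minimum which has no identity
```

```bash
cat > m.py <<'E'
from h import *
z=np.load('w1.npz');im,P=z['im'],z['P'];hsv=cv2.cvtColor(im,cv2.COLOR_RGB2HSV)
H,S,V=[hsv[...,i].astype(int) for i in range(3)];v,u=np.mgrid[:400,:640]
def box(a,b,cc,d):return (u>a)&(u<b)&(v>cc)&(v<d)
def rect(m,n):
    q=P[m][:,:2]*1000
    if len(q)==0: print(n,'none');return
    r=cv2.minAreaRect(q.astype(np.float32));print(n,m.sum(),'mean',P[m].mean(0).round(4),'rect',np.round(r[0],1),np.round(r[1],1),round(r[2],2))
for p in((197,265),(197,383),(215,562),(145,260),(100,550)):print(p,P[p].round(4),hsv[p])
red=((H<6)|(H>174))&(S>150)&box(230,300,165,230);print(red.sum(),np.nanpercentile(P[red][:,2],[5,50,95]))
red&=P[...,2]>np.nanpercentile(P[red][:,2],95)-.006;rect(red,'knob')
rect(box(340,420,150,235)&(P[...,2]>.094),'stand')
m=((H>12)&(H<28)&(S>90)&(V>150)&box(490,620,150,280)).astype(np.uint8)
m=cv2.morphologyEx(m,cv2.MORPH_OPEN,np.ones((5,5)));m=cv2.morphologyEx(m,cv2.MORPH_CLOSE,np.ones((5,5)));rect(m>0,'mat')
bar=(S<60)&(V>140)
for a,b,n in((130,158,'top bar'),(208,230,'low bar')):
    mm=bar&box(218,320,a,b);q=P[mm];k=np.polyfit(q[:,1],q[:,0],1);print(n,mm.sum(),q.mean(0).round(4),'deg',np.degrees(np.arctan(k[0])).round(2))
E
python3 m.py
```

```text
(197, 265) [ 0.5853 -0.1394  0.0996] [  2 155 255]
(197, 383) [ 0.5836 -0.0354  0.1061] [  9  72 113]
(215, 562) [0.6369 0.2042 0.0071] [ 22 134 254]
(145, 260) [ 0.549  -0.1548  0.026 ] [ 17  45 193]
(100, 550) [5.036e-01 1.651e-01 3.000e-04] [ 11 173 162]
609 [0.09876414 0.09991249 0.10099672]
knob 606 mean [ 0.5904 -0.1414  0.0999] rect [ 590.8 -141.3] [25.1 24.8] 70.35
stand 2682 mean [ 0.5819 -0.036   0.1049] rect [583.7 -35.2] [36.4 56. ] 89.82
mat 7806 mean [nan nan nan] rect [643.3 208.2] [117.6 113.5] 15.93
 ** On entry to DLASCL parameter number  4 had an illegal value
 ** On entry to DLASCL parameter number  4 had an illegal value
 ** On entry to DLASCL parameter number  4 had an illegal value
 ** On entry to DLASCL parameter number  4 had an illegal value
 ** On entry to DLASCL parameter number  5 had an illegal value
 ** On entry to DLASCL parameter number  4 had an illegal valueTraceback (most recent call last):
  File "m.py", line 17, in <module>
    mm=bar&box(218,320,a,b);q=P[mm];k=np.polyfit(q[:,1],q[:,0],1);print(n,mm.sum(),q.mean(0).round(4),'deg',np.degrees(np.arctan(k[0])).round(2))
                                      ~~~~~~~~~~^^^^^^^^^^^^^^^^^
    c, resids, rank, s = lstsq(lhs, rhs, rcond)
                         ~~~~~^^^^^^^^^^^^^^^^^
    x, resids, rank, s = _umath_linalg.lstsq(a, b, rcond,
                         ~~~~~~~~~~~~~~~~~~~^^^^^^^^^^^^^
                                             signature=signature)
                                             ^^^^^^^^^^^^^^^^^^^^
    raise LinAlgError("SVD did not converge in Linear Least Squares")
numpy.linalg.LinAlgError: SVD did not converge in Linear Least Squares
```

```bash
sed -i 's/^bar=.*/bar=(S<60)\&(V>140)\&np.isfinite(P[...,2])/; s/np.round(r\[1\],1)/np.round(r[1],1)/' m.py; cat >> m.py <<'E'
m=(m>0)&(P[...,2]>.0035)&(P[...,2]<.012);rect(m,'mat2')
q=P[m];print('median',np.median(q,0).round(4))
st=box(340,420,150,235)&(P[...,2]>.099);q=P[st][:,:2];w,e=np.linalg.eigh(np.cov(q.T));print('stand axes',e[:,1],np.sqrt(12*w))
jw=bar&box(318,360,135,240)&(P[...,2]>.048)&(P[...,2]<.058);q=P[jw][:,:2];w,e=np.linalg.eigh(np.cov(q.T));print('jaw bar',e[:,1],np.sqrt(12*w),q.mean(0))
E
python3 m.py | tail -6
```

```text
top bar 1288 [ 0.5497 -0.1468  0.0252] deg 0.15
low bar 1118 [ 0.6338 -0.1473  0.025 ] deg -0.15
mat2 7592 mean [0.6386 0.2035 0.0063] rect [641.3 204.5] [111.2 110.8] 14.52
median [0.6374 0.2038 0.0064]
stand axes [-0.99999575  0.00291701] [0.03644455 0.05665643]
jaw bar [-0.99999933 -0.00115411] [0.02780413 0.0994364 ] [ 0.5894205  -0.07368914]
```

Bars, jaw bar and stand all show the slide along world -y to within 0.2°. Knob (0.590,-0.141), stand (0.583,-0.0355), mat (0.639,0.204). Knob and stand heights check, the knob-to-stand distance is 105.5 mm, and the mat measures 111 mm. Now I grip the knob.

Call:
carry_out(offset=[[0,-0.8,-3.0],[2,0,-2.1],[4,0,0],[4,0,0],[3,0,0]], delta_rot=[[0,0,0],[0,0,0],[0,0,0],[0,0,0],[0,0,0]])

```text
time: 2.65
tool_pos: [0.5881, -0.1375, 0.0986]
tcp_rot: [-1.208, 1.209, 1.213]
wrist_force: [-0.4, 0.9, 0.3]
width: 0.998
```

Call:
carry_out(offset=[[2,0,0],[1.5,0,0],[0.6,0,0],[0,0,0],[0,0,0]], delta_rot=[[0,0,0],[0,0,0],[0,0,0],[0,0,0],[0,0,0]])

```text
time: 3.07
tool_pos: [0.5901, -0.1384, 0.0608]
tcp_rot: [-1.211, 1.208, 1.211]
wrist_force: [1.0, 0.1, 0.9]
width: 0.999
```

Call:
carry_out(offset=[[0,0,0],[0,0,0],[0,0,0],[0,0,0],[0,0,0]], delta_rot=[[0,0,0],[0,0,0],[0,0,0],[0,0,0],[0,0,0]], fingers=-1, newtons=30)

```text
time: 3.48
tool_pos: [0.5907, -0.1406, 0.0615]
tcp_rot: [-1.213, 1.209, 1.208]
wrist_force: [-2.9, 2.0, -1.1]
width: 0.319
```

Width 0.32 (27 mm) means the knob is held. Sliding it open.

Call:
carry_out(offset=[[0,0,-0.8],[0,0,-0.9],[0,0,-0.9],[0,0,-0.9],[0,0,-0.9]], delta_rot=[[0,0,0],[0,0,0],[0,0,0],[0,0,0],[0,0,0]])

```text
time: 3.9
tool_pos: [0.5904, -0.1828, 0.0614]
tcp_rot: [-1.209, 1.207, 1.21]
wrist_force: [-0.7, 5.5, 6.7]
width: 0.32
```

Call:
carry_out(offset=[[0,0,-0.3],[0,0,-0.2],[0,0,-0.1],[0,0,0],[0,0,0]], delta_rot=[[0,0,0],[0,0,0],[0,0,0],[0,0,0],[0,0,0]])

```text
time: 4.32
tool_pos: [0.5905, -0.1895, 0.0615]
tcp_rot: [-1.21, 1.208, 1.209]
wrist_force: [-1.6, 2.4, 5.6]
width: 0.32
```

Call:
carry_out(offset=[[0,0,-0.1],[0,0,-0.1],[0,0,0],[0,0,0],[0,0,0]], delta_rot=[[0,0,0],[0,0,0],[0,0,0],[0,0,0],[0,0,0]])

```text
time: 4.73
tool_pos: [0.5904, -0.1906, 0.0614]
tcp_rot: [-1.209, 1.207, 1.21]
wrist_force: [-2.3, 4.6, 6.2]
width: 0.317
```

Call:
carry_out(offset=[[0,0,0],[0,0,0],[0,0,0],[0,0,0],[0,0,0]], delta_rot=[[0,0,0],[0,0,0],[0,0,0],[0,0,0],[0,0,0]], fingers=1)

```text
time: 5.15
tool_pos: [0.5898, -0.1916, 0.06]
tcp_rot: [-1.209, 1.209, 1.21]
wrist_force: [-0.1, 0.3, 0.2]
width: 0.992
```

Call:
carry_out(offset=[[-2,0,0],[-3,0,0],[-4,0,0],[-4,0,0],[-3,0,2]], delta_rot=[[0,0,0],[0,0,0],[0,0,0],[0,0,0],[0,0,0]])

```text
time: 5.57
tool_pos: [0.591, -0.1743, 0.2238]
tcp_rot: [-1.212, 1.21, 1.204]
wrist_force: [1.3, 0.3, 0.0]
width: 1.002
```

Call:
carry_out(offset=[[-1,0,3],[0,0,3],[0,0,2],[0,0,0],[0,0,0]], delta_rot=[[0,0,0],[0,0,0],[0,0,0],[0,0,0],[0,0,0]])

```text
time: 5.98
tool_pos: [0.5899, -0.0906, 0.2303]
tcp_rot: [-1.212, 1.208, 1.211]
wrist_force: [0.3, -0.8, -0.3]
width: 1.0
```

```bash
cat > w.py <<'E'
from h import *
import sys
n=sys.argv[1];s=read_state();print(s['time'],s['tool_pos'],s['width'])
im,P=world('wrist',s);save(n,im);np.savez(n+'.npz',im=im,P=P)
hsv=cv2.cvtColor(im,cv2.COLOR_RGB2HSV);H,S=hsv[...,0],hsv[...,1]
def rep(name,m):
    q=P[m];r=cv2.minAreaRect((q[:,:2]*1000).astype(np.float32));print(name,m.sum(),q.mean(0).round(4),'rect',np.round(r[0],1),np.round(r[1],1),round(r[2],1))
X,Y,Z=P[...,0],P[...,1],P[...,2]
rep('knob',((H<6)|(H>174))&(S>150)&(Z>.094)&(Z<.106)&(abs(X-.59)<.04)&(Y<-.1))
if len(sys.argv)<3: rep('stand',(abs(Z-.105)<.006)&(abs(X-.583)<.05)&(abs(Y+.035)<.04))
E
python3 w.py w2
```

```text
5.9833 [ 0.58989816 -0.09060057  0.23030957] 1.0001553184835699
knob 744 [ 0.5904 -0.1889  0.0995] rect [ 591.1 -189.7] [26.8 26.7] 11.9
stand 2667 [ 0.5824 -0.0357  0.1053] rect [583.7 -35.1] [36.3 56. ] 89.9
```

View pics/w2.png

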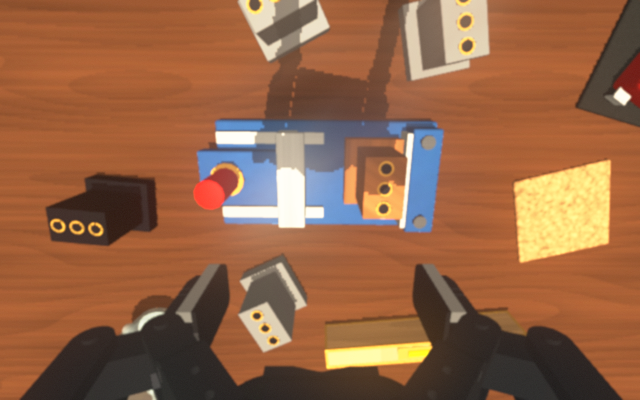

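The jaw is open about 48–50 mm and the stand is free and hasn't moved: knob at (210,193), stand (383,187), lip clear of the foot. Gripping the column across its 36 mm width, above the jaws.

Call:
carry_out(offset=[[0,0.7,3.0],[2,0,2.5],[4,0,0],[4,0,0],[3,0,0]], delta_rot=[[0,0,0],[0,0,0],[0,0,0],[0,0,0],[0,0,0]])

```text
time: 6.45
tool_pos: [0.5817, -0.0372, 0.0974]
tcp_rot: [-1.209, 1.211, 1.211]
wrist_force: [0.2, 0.1, -0.4]
width: 1.001
```

Call:
carry_out(offset=[[2,0,0],[1.3,0,0],[0.5,0,0],[0,0,0],[0,0,0]], delta_rot=[[0,0,0],[0,0,0],[0,0,0],[0,0,0],[0,0,0]])

```text
time: 6.87
tool_pos: [0.584, -0.0371, 0.0633]
tcp_rot: [-1.21, 1.208, 1.208]
wrist_force: [0.4, 0.2, -0.6]
width: 0.999
```

Call:
carry_out(offset=[[0,0,0],[0,0,0],[0,0,0],[0,0,0],[0,0,0]], delta_rot=[[0,0,0],[0,0,0],[0,0,0],[0,0,0],[0,0,0]], fingers=-1, newtons=40)

```text
time: 7.28
tool_pos: [0.5836, -0.0364, 0.0634]
tcp_rot: [-1.211, 1.208, 1.208]
wrist_force: [-0.5, 0.5, 3.5]
width: 0.421
```

Width 0.42 (36 mm): the column is held. Lifting straight up.

Call:
carry_out(offset=[[-0.8,0,0],[-1.5,0,0],[-2,0,0],[-2.2,0,0],[-1.5,0,0]], delta_rot=[[0,0,0],[0,0,0],[0,0,0],[0,0,0],[0,0,0]])

```text
time: 7.7
tool_pos: [0.5832, -0.0364, 0.1443]
tcp_rot: [-1.21, 1.208, 1.209]
wrist_force: [0.6, -0.2, -1.4]
width: 0.421
```

Call:
carry_out(offset=[[-0.5,0,0.8],[0,-0.4,1.6],[0,-0.6,2.4],[0,-0.6,2.6],[0,-0.6,2.6]], delta_rot=[[0,0,0],[0,0,0],[0,0,0],[0,0,0],[0,0,0]])

```text
time: 8.12
tool_pos: [0.6041, 0.0649, 0.1465]
tcp_rot: [-1.208, 1.21, 1.21]
wrist_force: [-0.3, 0.1, -2.0]
width: 0.417
```

Call:
carry_out(offset=[[0,-0.7,2.8],[0,-0.8,3.1],[0,-0.8,3.1],[0,-0.8,3.0],[0,-0.4,1.3]], delta_rot=[[0,0,0],[0,0,0],[0,0,0],[0,0,0],[0,0,0]])

```text
time: 8.53
tool_pos: [0.6393, 0.2009, 0.1463]
tcp_rot: [-1.21, 1.207, 1.213]
wrist_force: [-0.5, -0.8, -0.2]
width: 0.415
```

Call:
carry_out(offset=[[1,0,0.4],[2,0,0],[2,0,0],[1.5,0,0],[0.5,0,0]], delta_rot=[[0,0,0],[0,0,0],[0,0,0],[0,0,0],[0,0,0]])

```text
time: 8.95
tool_pos: [0.6361, 0.1987, 0.0724]
tcp_rot: [-1.208, 1.217, 1.214]
wrist_force: [-0.7, -1.0, -2.3]
width: 0.416
```

```bash
python3 - <<'E'
from h import *
s=read_state();print(s['time'],s['tool_pos'],s['width'],s['wrist_force'])
im,P=world('wrist',s);im2,P2=world('side')
save('hold',np.hstack([cv2.resize(im,(400,250)),cv2.resize(im2[100:225,210:410],(400,250))]))
X,Y,Z=P[...,0],P[...,1],P[...,2]
R=Ro.from_rotvec(s['tcp_rot']).as_matrix();print(R.round(3))
hsv=cv2.cvtColor(im,cv2.COLOR_RGB2HSV)
m=(abs(Z-.006)<.004)&(abs(X-.639)<.09)&(abs(Y-.204)<.09)&(hsv[...,0]>13)&(hsv[...,2]>130)
m=cv2.morphologyEx(m.astype(np.uint8),cv2.MORPH_OPEN,np.ones((5,5)))>0
q=P[m][:,:2]*1000;print(len(q),cv2.minAreaRect(q.astype(np.float32)),q.min(0),q.max(0))
for lo,hi,n in((.02,.06,'foot'),(.08,.14,'col')):
    k=(Z>lo)&(Z<hi)&(abs(X-.639)<.05)&(abs(Y-.204)<.05);q=P[k];print(n,k.sum(),q.min(0).round(3),q.max(0).round(3)) if k.any() else 0
E
```

```text
8.95 [0.63608906 0.19874851 0.07238492] 0.41642562138704614 [-0.72385884 -0.9808004  -2.27148816]
[[-0.008 -1.    -0.   ]
 [-0.003 -0.     1.   ]
 [-1.     0.008 -0.003]]
9443 ((641.9181518554688, 204.73257446289062), (109.67578125, 110.88459777832031), 14.640975952148438) [576.19721006 138.99886796] [684.58745913 270.64650085]
foot 3972 [0.601 0.169 0.03 ] [0.64  0.229 0.06 ]
col 27563 [0.608 0.154 0.08 ] [0.66  0.254 0.14 ]
```

View pics/hold.png

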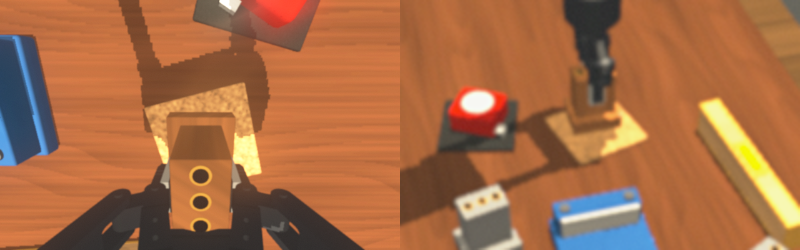

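The stand hangs upright over the cork mat (wrist crop: foot on (200,130), mat corners (143,103) to (262,172)). Mat centre is (0.642,0.2047); the foot centre is at (0.636,0.199). I'll correct +6 and +5.5 mm, then lower.

Call:
carry_out(offset=[[0,-0.3,0.3],[0,-0.3,0.25],[0.6,0,0],[0.6,0,0],[0,0,0]], delta_rot=[[0,0,0],[0,0,0],[0,0,0],[0,0,0],[0,0,0]])

```text
time: 9.47
tool_pos: [0.6451, 0.206, 0.0642]
tcp_rot: [-1.209, 1.21, 1.211]
wrist_force: [-0.9, 0.1, -1.7]
width: 0.415
```

```bash
cat > f.py <<'E'
from h import *
s=read_state();print(s['time'],s['tool_pos'],s['width'],s['wrist_force'],Ro.from_rotvec(s['tcp_rot']).as_matrix()[:,0].round(4))
im,P=world('wrist',s);X,Y,Z=P[...,0],P[...,1],P[...,2]
hsv=cv2.cvtColor(im,cv2.COLOR_RGB2HSV)
m=(abs(Z-.006)<.004)&(abs(X-.639)<.09)&(abs(Y-.204)<.09)&(hsv[...,0]>13)&(hsv[...,2]>130)
m=cv2.morphologyEx(m.astype(np.uint8),cv2.MORPH_OPEN,np.ones((5,5)))>0
print('mat',cv2.minAreaRect((P[m][:,:2]*1000).astype(np.float32)))
k=(Z>.024)&(Z<.06)&(abs(X-.62)<.05)&(abs(Y-.204)<.05);z0=np.median(Z[k&(X<.625)&(X>.612)]);k&=abs(Z-z0)<.004
q=P[k];print('foot top z',z0,'x near edge',np.percentile(q[:,0],.5),'y',np.percentile(q[:,1],[.5,99.5]),'centre y',np.percentile(q[:,1],[.5,99.5]).mean())
E
python3 f.py
```

```text
9.4667 [0.64509548 0.20597152 0.06421171] 0.4152195341460427 [-0.89444378  0.13217717 -1.7460424 ] [-1.4e-03 -5.0e-04 -1.0e+00]
mat ((642.0645141601562, 204.69219970703125), (109.77062225341797, 110.0289077758789), 14.583234786987305)
foot top z 0.0414689710654872 x near edge 0.610238141089367 y [0.17669644 0.23629006] centre y 0.20649324523843482
```

Call:
carry_out(offset=[[0.2,0.3,-0.2],[0.4,0,0],[0.4,0,0],[0.3,0,0],[0,0,0]], delta_rot=[[0,0,0],[0,0,0],[0,0,0],[0,0,0],[0,0,0]])

```text
time: 9.93
tool_pos: [0.642, 0.2039, 0.0511]
tcp_rot: [-1.209, 1.21, 1.211]
wrist_force: [0.0, 0.1, -1.7]
width: 0.417
```

Call:
carry_out(offset=[[0,0,0],[0,0,0],[0,0,0],[0,0,0],[0,0,0]], delta_rot=[[0,0,0],[0,0,0],[0,0,0],[0,0,0],[0,0,0]])

```text
time: 10.35
tool_pos: [0.643, 0.2042, 0.0526]
tcp_rot: [-1.21, 1.208, 1.209]
wrist_force: [-0.1, -0.3, -0.9]
width: 0.416
```

```bash
python3 f.py
```

```text
10.35 [0.64298011 0.20420499 0.05256249] 0.4155567361567906 [-0.106434   -0.31969243 -0.90630935] [ 5.e-04  1.e-04 -1.e+00]
mat ((641.9004516601562, 204.73228454589844), (109.49677276611328, 110.47320556640625), 14.47398567199707)
foot top z 0.03156797930687562 x near edge 0.6081820879904388 y [0.17498576 0.23453566] centre y 0.2047607137030153
```

Centred within about 1 mm, with 3–5 mm of height left. Lowering in small steps while watching the force.

Call:
carry_out(offset=[[0.1,0,0],[0.1,0,0],[0.05,0,0],[0,0,0],[0,0,0]], delta_rot=[[0,0,0],[0,0,0],[0,0,0],[0,0,0],[0,0,0]])

```text
time: 10.82
tool_pos: [0.6427, 0.2041, 0.0497]
tcp_rot: [-1.21, 1.209, 1.21]
wrist_force: [-0.3, -0.7, -1.4]
width: 0.416
```

Call:
carry_out(offset=[[0.05,0,0],[0.05,0,0],[0,0,0],[0,0,0],[0,0,0]], delta_rot=[[0,0,0],[0,0,0],[0,0,0],[0,0,0],[0,0,0]])

```text
time: 11.23
tool_pos: [0.6428, 0.2042, 0.0494]
tcp_rot: [-1.21, 1.209, 1.21]
wrist_force: [-3.1, -0.2, 4.5]
width: 0.417
```

The force went from -1.4 to +4.5 N: contact with the mat. Releasing, then rising straight up.

Call:
carry_out(offset=[[0,0,0],[0,0,0],[0,0,0],[0,0,0],[0,0,0]], delta_rot=[[0,0,0],[0,0,0],[0,0,0],[0,0,0],[0,0,0]], fingers=1)

```text
time: 11.65
tool_pos: [0.6427, 0.2041, 0.0485]
tcp_rot: [-1.21, 1.209, 1.21]
wrist_force: [-0.4, 0.6, -0.6]
width: 1.002
```

Call:
carry_out(offset=[[-1,0,0],[-3,0,0],[-4,0,0],[-4,0,0],[-3,0,0]], delta_rot=[[0,0,0],[0,0,0],[0,0,0],[0,0,0],[0,0,0]])

```text
time: 12.07
tool_pos: [0.6438, 0.2044, 0.2033]
tcp_rot: [-1.211, 1.205, 1.207]
wrist_force: [0.8, 0.4, 1.2]
width: 1.001
```

Call:
carry_out(offset=[[-2,3,0],[-1,3,0],[0,3,0],[0,2,0],[0,0,0]], delta_rot=[[0,0,0],[0,0,0],[0,0,0],[0,0,0],[0,0,0]])

```text
time: 12.48
tool_pos: [0.5293, 0.2041, 0.23]
tcp_rot: [-1.21, 1.209, 1.211]
wrist_force: [-0.3, 1.0, 0.1]
width: 0.997
```

```bash
python3 - <<'E'
from h import *
s=read_state();print(s['time'],s['tool_pos'],s['width'])
im,P=world('wrist',s);im2,P2=world('side')
save('end',np.hstack([cv2.resize(im,(400,250)),cv2.resize(im2[100:300,210:450],(400,333))[:250]]))
X,Y,Z=P[...,0],P[...,1],P[...,2]
near=(abs(X-.642)<.05)&(abs(Y-.204)<.05)
for z in (.091,.026):
    k=near&(abs(Z-z)<.004);q=P[k];print(z,k.sum(),q.mean(0).round(4),cv2.minAreaRect((q[:,:2]*1000).astype(np.float32)))
X,Y,Z=[P2[...,i] for i in range(3)];h=cv2.cvtColor(im2,cv2.COLOR_RGB2HSV)
k=((h[...,0]<6)|(h[...,0]>174))&(h[...,1]>150)&(Z>.094)&(Z<.106)&(Y<-.1)&(abs(X-.59)<.04);print('knob side',k.sum(),P2[k].mean(0))
E
```

```text
12.4833 [0.52931225 0.20409954 0.23004811] 0.9969835958891367
0.091 1707 [0.6408 0.2048 0.0911] ((642.6912231445312, 204.87435913085938), (57.5196418762207, 36.05666732788086), 0.03087262064218521)
0.026 1061 [0.6309 0.2048 0.026 ] ((642.1412963867188, 204.929931640625), (60.05997085571289, 69.5572280883789), 89.67203521728516)
knob side 109 [ 0.59179669 -0.19348134  0.09864439]
```

View pics/end.png

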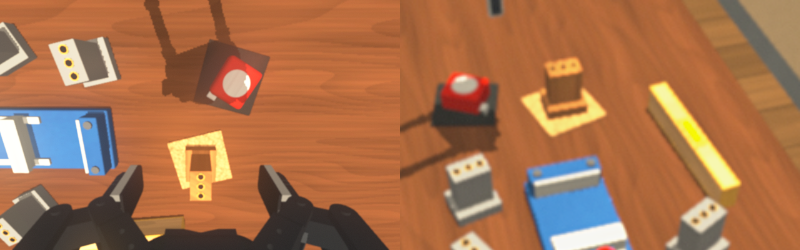

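The stand is upright in the middle of the cork mat (left crop (200,165), right crop (563,85)). Its top reads 0.091 m and the foot centre (0.642,0.205) is on the mat's centre. The vise is open and empty, and the gripper is clear, so I'm handing in.

```bash
python3 -c "
from workcell import *
print(finish_job())"
```

```text
the job is handed in; nothing more can be done
None
```

The job is done and handed in at about 12.6 s of the 50 s allowed. I slid the jaw open by its red knob and lifted the teak stand straight up out of the vise. I then set it down upright on the cork mat and moved the gripper clear.

- **Stand:** the last wrist view puts the foot centre at (0.642, 0.205), within 1 mm of the measured mat centre (0.642, 0.205). Its top is 91 mm above the table, as it should be standing on the mat.
- **Jaw:** still open. The wrist camera showed the knob moved 48.4 mm and the tool reading showed about 50 mm. The last side view put the knob about 4 mm further out than the wrist camera did, so the exact opening is good to only a few millimetres. I saw no clear force rise to confirm the end stop.
- **Forces and contact:** the wrist force reading after each move never passed about 8 N, and set-down showed about 4.5 N.
- **Alignment:** I left the stand square to the vise, so it sits turned about 15° relative to the mat's edges. The task did not ask for it to be lined up with them.

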